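Hang the blue ring spanner inside the low cabinet

TASK

Hang the ring spanner with the blue grip by its ring on the orange hook at the back of the small grey cabinet, so that it hangs straight down and still. Tilt it ring-end up to get it in under the cabinet's front apron and over the hook, and leave the red-gripped spanner lying where it is.

Things in the scene. Friction and masses are not known exactly. Their poses are not given: they have to be found in the camera images.
- blue_spanner_grip (a point): Centre of the blue grip (80 x 24 x 24 mm) of the spanner to hang, lying flat, 12 mm over the table. x runs from grip to ring (at first roughly to the right of the robot, world -y), z up. Steel ring, 40 mm hole, 56 mm outside, 8 mm thick, hole along z: centre 140 mm ahead in x, 8 mm below in z. Shank 16 mm wide, 8 mm thick, flush with grip and ring underneath. 208 mm long, 0.15 to 0.26 kg.
- hook_tip (a point): Centre of the free tip of the orange hook, 258 mm above the table. x points level into the cabinet, away from its open front; y to the left as one looks in, z up. The hook is a round bar 8 mm thick: from the tip it runs 28 mm inward and 33 mm down (a straight slope, 50 degrees steep) to a bend, then 30 mm level inward to the cabinet's upper back rail. No other hook.
- cabinet: Grey cabinet, fixed, 250 wide, 330 mm high; origin under its centre, axes as the hook's; tip at x 13, y 0 mm. Right side (-y) a wall, left side posts, x -67 to 78. Opening (towards -x) faces left of the robot, below a barred apron: x -67 to -63, lower edge z 250. Wire roof z 322. Back open but for rails at z 205 to 245 and 50 to 100, front faces at x 71. No floor.
- red_spanner_grip (a point): Centre of the red grip of a second spanner of the same shape and size, lying flat beside the blue one. A bystander to be left alone. Same axes as the blue one's.
There are look-alikes about, which are no part of the job. Leave any green or purple look-alike of the part that bears blue_spanner_grip alone.

How it is judged:
By the outcome, as a careful person would: the job done as asked, in the order asked, and still so for the second after the job is handed in, with the robot touching nothing.
It also fails if it takes over 45 s, if anything falls off the work surface, if the arm or the gripper's body presses on something with over 40 N, if the wrist force passes 120 N, or if a joint passes its speed limit or range.

ROBOT

A 6-joint arm with a two-finger parallel gripper is mounted at the origin on the work surface. World frame = base frame: x ahead of the robot, y to its left, z up, the work surface at z = 0. Lengths are in m, angles in rad, forces in N, time in s.
With the tool pointing down it reaches from about 0.325 to 0.775 m from the base axis. Payload 9.3 kg.
Tool frame: the origin (TCP) lies midway between the tips of the shut fingers; the grasp point (between the pads) lies 19 mm behind it; z points along the fingers, x is the direction in which the jaws open and shut, and the axes are right-handed (so a half turn about z gives the same grasp; the last joint's range is limited). The gripper opens to 85 mm and grips with 20 to 120 N. Pads are 22 mm wide; open, the fingers measure 114 mm over their backs; the gripper's body (76 mm by 85 mm) begins 54 mm behind the grasp point. The pads swing forward as they close: fully open they stand 13 mm farther back than shut.
Start: joints at [-1.367, 0.259, 0.021, 1.334, 0, 1.418], TCP at [0.192, -0.515, 0.231] pointing down, gripper open.
Joint ranges: [-3.04, 3.04], [-0.91, 1.82], [-1.04, 1.36], [-1.92, 1.95], [-1.52, 1.45], [-3.14, 3.14]. Speed limits (rad/s): [2.22, 2.22, 2.79, 3.14, 3.14, 3.14].

INTERFACE

Orientations are given as [roll, pitch, yaw] about the fixed x, y, z axes, in that order (R = Rz(yaw) Ry(pitch) Rx(roll)).
In Python, from workcell import bot gives the robot as it stands.
- The arm moves only by the tool jog_arm, never from a script. Its argument "increments" is a list of rows, each an object of numbers: "x", "y", "z": the shift along the tool's x, y, z in m; "rx", "ry", "rz": the turn, a rotation vector about the tool's x, y, z in degrees; "fingers": the finger opening in m, from 0 to 0.0854. In form: [{"x": .., "y": .., "z": .., "rx": .., "ry": .., "rz": .., "fingers": ..}, ...]. A call has 1 to 12 rows; each row is the pose to reach, as a shift and turn from the pose measured when the call began, along the tool's axes at that moment; what a row does not reach only later rows make up. A row lasts 1/10 s, in which the tool goes at most 50 mm and 8.59 degrees, less where a joint would pass 70% of its speed; a pose out of reach is approached as far as the arm can. A call with a gripper value outside its range is refused whole. The fingers move at their own pace and stop on an object; "newtons" is the grip in N (left out, the last holds). Time passes only in rows, so rows that repeat a pose let the fingers close. It gives the time, the measured TCP pose, the force and the opening at its end, in the units of the state.
- bot.get_state(): the state, without advancing time (a new reading comes with each control period).
- bot.grab_frame(name): name is "scene" or "top" or "wrist"; returns a dict with "image" (400x640x3 uint8, red, green, blue), "fx", "fy", "cx", "cy" (pixels), "dist" ([k1, k2, p1, p2, k3] as OpenCV has them; the pictures are not rectified), "pose" (4x4, takes a point from camera to world coordinates); the wrist camera has in their place "tool_from_camera" (4x4, takes a point from camera to tool coordinates, whose origin is the TCP and whose axes are the tool frame's). Camera axes: x right, y down, z forward; pixel columns grow to the right and rows downward; lengths in m; the calibration is good to about 2 mm. A picture is of the moment at which its call begins: read the wrist's pose just before it. There is no depth.
- bot.hand_in(): hands the job in, once; it reports no verdict.
The state is a dict: "time": time; "qpos": joint angles; "qd": joint speeds; "joint_efforts": joint torques, N m; "tool_pos": TCP position; "ee_rot": TCP orientation; "wrist_force": force on the tool from outside, world axes, zero at the start; "ft_torque": the same for the moment, N m; "grip_width": finger opening in m.
Only numpy, scipy, OpenCV 4.12 (cv2) and the standard library are available. Lean on these libraries where they do the work, as an engineer would, in place of code of your own. Each camera call takes 0.05 s, during which the arm holds its last target. There are 200 camera calls.

## Working session

There is one attempt and no reset: what is moved stays moved. The work goes in short steps, Python scripts to look and compute and a tool call to move; the robot and the scene stay as the last step left them, time stands still between calls to the robot, and variables do not carry over. Pictures are saved under pics/ and viewed, about 8 in all and at most 12, crops included, and the job is handed in when it is done.

Besides the shell and the picture viewer there is one more tool, called after ">>>" as a command line: name --argument value ..., lists and objects as JSON in quotes. jog_arm: Moves the arm, as the interface text tells. Its arguments: {"type":"object","properties":{"increments":{"type":"array"},"newtons":{"type":"number"}},"required":["increments"]}

```bash
ls; mkdir -p pics
cat > h.py <<'E'
import numpy as np, cv2
from scipy.spatial.transform import Rotation as R
from workcell import bot
def save(n,f,crop=None,s=1):
    im=cv2.cvtColor(f["image"],cv2.COLOR_RGB2BGR)
    if crop: u0,v0,u1,v1=crop; im=im[v0:v1,u0:u1]
    cv2.imwrite("pics/"+n+".png",cv2.resize(im,None,fx=s,fy=s,interpolation=cv2.INTER_CUBIC))
def K(f): return np.array([[f["fx"],0,f["cx"]],[0,f["fy"],f["cy"]],[0,0,1.]])
def ray(f,uv,T=None):
    T=f["pose"] if T is None else T; T=np.array(T)
    p=cv2.undistortPoints(np.array([[uv]],float),K(f),np.array(f["dist"],float))[0,0]
    return T[:3,3],T[:3,:3]@np.array([p[0],p[1],1])
def onz(f,uv,z,T=None):
    o,d=ray(f,uv,T); return o+d*(z-o[2])/d[2]
def proj(f,P,T=None):
    T=np.array(f["pose"] if T is None else T); P=(np.atleast_2d(P)-T[:3,3])@T[:3,:3]
    return cv2.projectPoints(P,np.zeros(3),np.zeros(3),K(f),np.array(f["dist"],float))[0][:,0]
def tool():
    s=bot.get_state(); T=np.eye(4); T[:3,:3]=R.from_euler("xyz",s["ee_rot"]).as_matrix(); T[:3,3]=s["tool_pos"]; return T
E
python3 - <<'E'
from h import *
import pickle
print(bot.get_state())
fr={}
for n in("scene","top","wrist"):
    T=tool(); f=bot.grab_frame(n)
    if n=="wrist": f["pose"]=T@np.array(f["tool_from_camera"])
    fr[n]=f
    print(n,f["fx"],np.array(f["pose"]).round(3).tolist())
    save(n+"0",f,s=1.25)
pickle.dump(fr,open("fr0.pkl","wb"))
E
```

```text
pics
{'time': 0.0, 'qpos': array([-1.36660462e+00,  2.59186274e-01,  2.07491579e-02,  1.33371697e+00,
       -3.61772661e-05,  1.41822515e+00]), 'qd': array([-0.0002008 ,  0.0005846 ,  0.00160935, -0.00190555,  0.00026708,
        0.00060667]), 'joint_efforts': array([ 2.05761360e-03, -5.55641484e+01,  3.44525492e+01,  1.36073431e-02,
       -3.63831241e-04,  4.07585091e-06]), 'tool_pos': array([ 0.19202336, -0.51507533,  0.23066443]), 'ee_rot': array([-3.14142206e+00,  1.34748627e-03, -1.21403331e+00]), 'wrist_force': array([ 0.82249135,  0.32288735, -0.52696536]), 'ft_torque': array([ 0.00282463,  0.02240208, -0.03110847]), 'grip_width': 0.0854431943576194}
scene 437.2178275602042 [[-0.553, 0.496, -0.669, 1.224], [0.833, 0.344, -0.433, 0.587], [0.015, -0.797, -0.603, 0.896], [0.0, 0.0, 0.0, 1.0]]
top 517.155945461678 [[-0.009, -0.979, 0.201, 0.106], [-1.0, 0.009, -0.003, 0.067], [0.001, -0.201, -0.979, 1.624], [0.0, 0.0, 0.0, 1.0]]
wrist 286.30825174785844 [[0.349, -0.901, -0.257, 0.258], [-0.937, -0.336, -0.094, -0.49], [-0.002, 0.274, -0.962, 0.372], [0.0, 0.0, 0.0, 1.0]]
```

View pics/scene0.png

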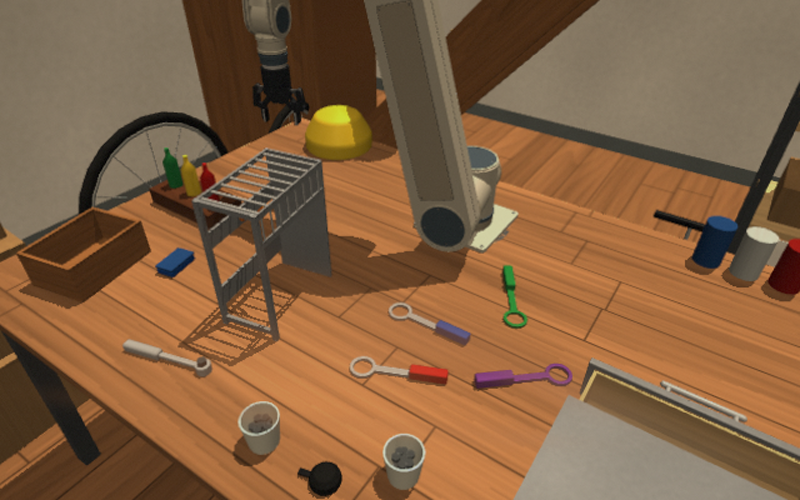

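View pics/top0.png

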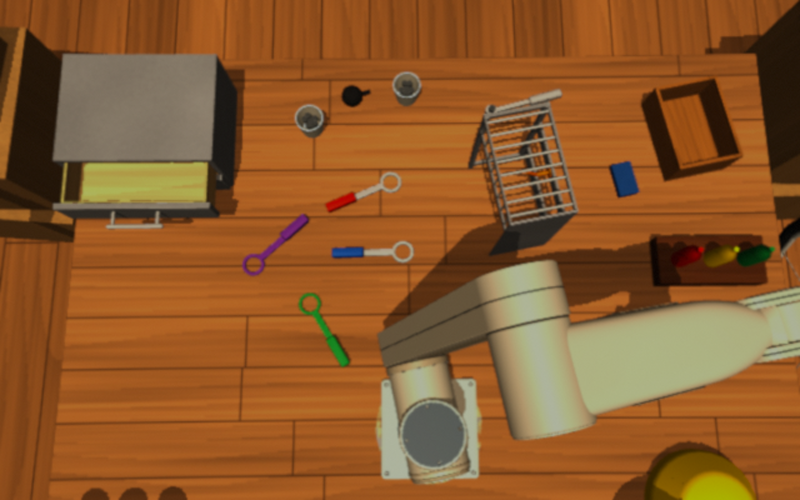

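The scene and top pictures show four spanners. In top-view pixels: blue grip with steel ring, grip (348,252), ring (402,252); red (340,201); all-purple (275,245); all-green (325,330). The blue grip with the steel ring pointing to -y fits. The cabinet is at about (530,165). I'll confirm in an enlarged crop.

Run:
```python
from h import *
import pickle
fr=pickle.load(open("fr0.pkl","rb"))
t=fr["top"]["image"][:,:,::-1]; s=fr["scene"]["image"][:,:,::-1]
a=cv2.resize(t[130:220,240:350],(400,327),interpolation=cv2.INTER_CUBIC)
b=cv2.resize(t[65:210,370:470],(400,580),interpolation=cv2.INTER_CUBIC)
c=cv2.resize(s[110:280,150:272],(400,557),interpolation=cv2.INTER_CUBIC)[:253]
cv2.imwrite("pics/c1.png",np.hstack([np.vstack([a,cv2.resize(s[230:290,300:395],(400,253),interpolation=cv2.INTER_CUBIC)]),cv2.resize(s[110:280,150:272],(400,580),interpolation=cv2.INTER_CUBIC)]))
f=fr["top"]
for n,uv,z in(("grip",(348,252),.024),("ring",(402,252),.008),("redgrip",(340,201),.024),("redring",(391,182),.008),
 ("roofFL",(487,108),.326),("roofBL",(551,98),.326),("roofFR",(505,227),.326),("roofBR",(577,211),.326)):
    print(n,onz(f,np.array(uv)/1.25,z).round(3))
hsv=cv2.cvtColor(f["image"],cv2.COLOR_RGB2HSV)
```

```text
grip [0.433 0.195 0.024]
ring [0.435 0.059 0.008]
redgrip [0.567 0.217 0.024]
redring [0.622 0.086 0.008]
roofFL [ 0.684 -0.125  0.326]
roofBL [ 0.705 -0.263  0.326]
roofFR [ 0.421 -0.153  0.326]
roofBR [ 0.454 -0.303  0.326]
```

View pics/c1.png

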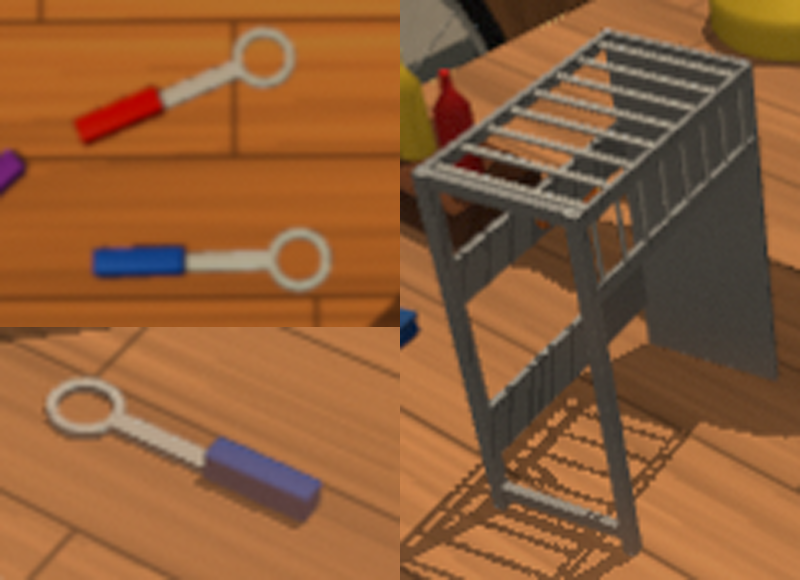

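View pics/wrist0.png

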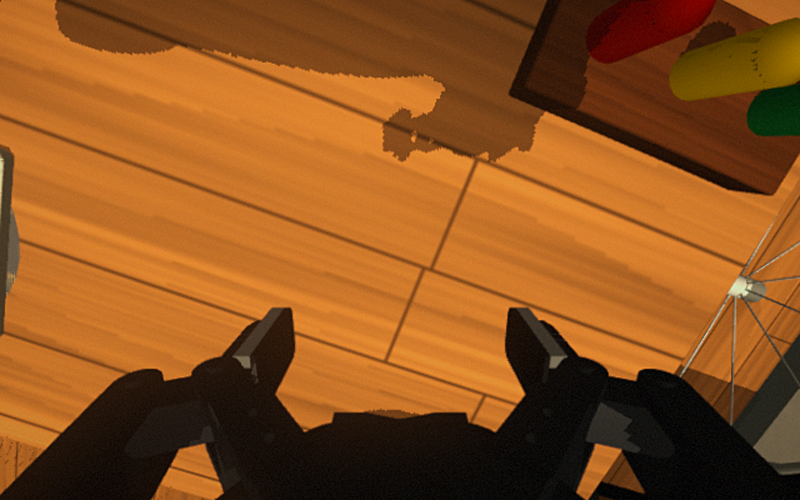

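The crop confirms blue grip with steel ring (348,252 in the top view), and red is separate. The hook isn't discernible from here, so I'll look from above the cabinet with the wrist camera: up first, then across.

>>> jog_arm --increments '[{"z": -0.05},{"z": -0.1},{"z": -0.15},{"z": -0.19},{"x": -0.017,"y": -0.047,"z": -0.19,"rz": -8},{"x": -0.033,"y": -0.094,"z": -0.19,"rz": -16},{"x": -0.05,"y": -0.14,"z": -0.19,"rz": -24},{"x": -0.066,"y": -0.187,"z": -0.19,"rz": -32},{"x": -0.083,"y": -0.234,"z": -0.19,"rz": -40},{"x": -0.1,"y": -0.28,"z": -0.19,"rz": -48},{"x": -0.117,"y": -0.327,"z": -0.19,"rz": -56},{"x": -0.133,"y": -0.374,"z": -0.19,"rz": -64}]'

```text
$.increments[0]: bad value
```

>>> jog_arm --increments '[{"x": 0,"y": 0,"z": -0.05,"rx": 0,"ry": 0,"rz": 0,"fingers": 0.085},{"x": 0,"y": 0,"z": -0.1,"rx": 0,"ry": 0,"rz": 0,"fingers": 0.085},{"x": 0,"y": 0,"z": -0.15,"rx": 0,"ry": 0,"rz": 0,"fingers": 0.085},{"x": 0,"y": 0,"z": -0.19,"rx": 0,"ry": 0,"rz": 0,"fingers": 0.085},{"x": -0.017,"y": -0.047,"z": -0.19,"rx": 0,"ry": 0,"rz": -8,"fingers": 0.085},{"x": -0.033,"y": -0.094,"z": -0.19,"rx": 0,"ry": 0,"rz": -16,"fingers": 0.085},{"x": -0.05,"y": -0.14,"z": -0.19,"rx": 0,"ry": 0,"rz": -24,"fingers": 0.085},{"x": -0.066,"y": -0.187,"z": -0.19,"rx": 0,"ry": 0,"rz": -32,"fingers": 0.085},{"x": -0.083,"y": -0.234,"z": -0.19,"rx": 0,"ry": 0,"rz": -40,"fingers": 0.085},{"x": -0.1,"y": -0.28,"z": -0.19,"rx": 0,"ry": 0,"rz": -48,"fingers": 0.085},{"x": -0.117,"y": -0.327,"z": -0.19,"rx": 0,"ry": 0,"rz": -56,"fingers": 0.085},{"x": -0.133,"y": -0.374,"z": -0.19,"rx": 0,"ry": 0,"rz": -64,"fingers": 0.085}]'

```text
time: 1.35
tool_pos: [0.4973, -0.2583, 0.421]
ee_rot: [-3.141, 0.0, -0.091]
wrist_force: [0.9, -0.9, 0.2]
grip_width: 0.085
```

>>> jog_arm --increments '[{"x": 0.032,"y": -0.032,"z": 0,"rx": 0,"ry": 0,"rz": -5,"fingers": 0.085},{"x": 0.065,"y": -0.064,"z": 0,"rx": 0,"ry": 0,"rz": -5,"fingers": 0.085},{"x": 0.065,"y": -0.064,"z": 0,"rx": 0,"ry": 0,"rz": -5,"fingers": 0.085},{"x": 0.065,"y": -0.064,"z": 0,"rx": 0,"ry": 0,"rz": -5,"fingers": 0.085}]'

```text
time: 1.75
tool_pos: [0.5686, -0.1998, 0.4201]
ee_rot: [-3.14, 0.002, -0.002]
wrist_force: [-1.8, -0.4, -0.4]
grip_width: 0.085
```

Run:
```python
from h import *
import pickle
T=tool(); f=bot.grab_frame("wrist"); f["pose"]=T@np.array(f["tool_from_camera"])
g=bot.grab_frame("top")
pickle.dump((f,g),open("fr1.pkl","wb")); save("hook",f,s=1.25)
print(T.round(3).tolist(), proj(f,[[.567,-.218,.258]]))
im=g["image"].astype(int); r,gg,b=im[...,0],im[...,1],im[...,2]
m=(b>r+40)&(b>gg+30); m[:,:250]=0;m[:190]=0;m[215:]=0;m[:,345:]=0
v,u=np.nonzero(m); print(len(u),u.min(),u.max(),v.min(),v.max(),u.mean(),v.mean(),onz(g,(u.mean(),v.mean()),.022))
```

```text
[[1.0, -0.002, -0.002, 0.569], [-0.002, -1.0, 0.001, -0.2], [-0.002, -0.001, -1.0, 0.42], [0.0, 0.0, 0.0, 1.0]] [[317.50600336 201.78192984]]
161 266 289 198 205 277.6832298136646 201.34782608695653 [0.43444409 0.19784225 0.022     ]
```

View pics/hook.png

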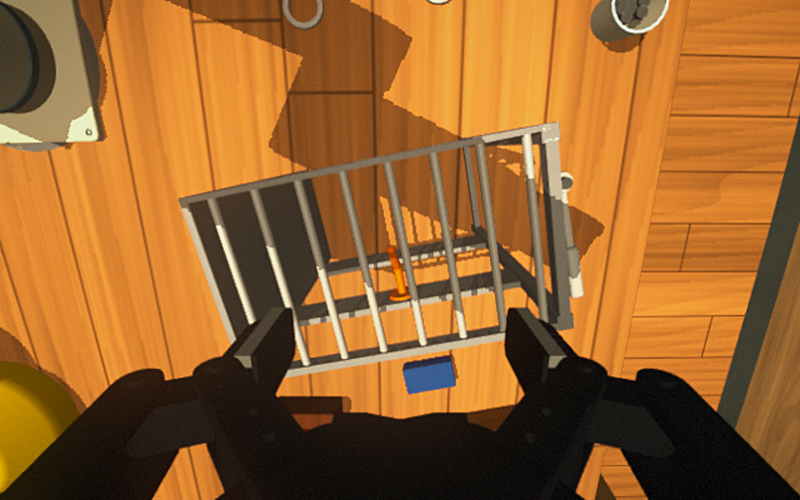

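The wrist view shows the cabinet from above with the orange hook: tip at about (393,250), base on the rail at about (399,296), roof front bar from (184,202) to (556,127). An earlier estimate of the tip predicts (397,252), so they agree. Now I'll fix the numbers with those points.

Run:
```python
from h import *
import pickle
f,g=pickle.load(open("fr1.pkl","rb"))
tip=onz(f,np.array((393,250))/1.25,.258); base=onz(f,np.array((399,296))/1.25,.225)
FR=onz(f,np.array((183,201))/1.25,.33); FL=onz(f,np.array((556,125))/1.25,.33)
print("tip",tip,"base",base,"bearing",np.degrees(np.arctan2(*(base-tip)[[1,0]])))
d=FL-FR; print(FR,FL,np.linalg.norm(d),"x yaw from front",np.degrees(np.arctan2(d[1],d[0]))-90, "mid",(FR+FL)/2)
save("hz",f,(290,90,340,250),1) if 0 else None
# ring in top
im=g["image"]; save("ring",g,(255,190,340,215),8)
c=im[185:220,290:345].astype(int); m=(c.max(2)-c.min(2)<60)&(c.min(2)>90)
v,u=np.nonzero(m); k=u>18; print("ring bbox",u[k].min()+290,u[k].max()+290,v[k].min()+185,v[k].max()+185)
uv=((u[k].min()+u[k].max())/2+290,(v[k].min()+v[k].max())/2+185); print(onz(g,uv,.008))
uv=((u.max())+290-8.2,uv[1]); print(onz(g,uv,.008))
```

```text
tip [ 0.5635825  -0.21594991  0.258     ] base [ 0.56866086 -0.27385298  0.225     ] bearing -84.98772429802244
[ 0.42777544 -0.16203304  0.33      ] [ 0.6660866  -0.11556658  0.33      ] 0.24279897473584164 x yaw from front -78.96676773800583 mid [ 0.54693102 -0.13879981  0.33      ]
ring bbox 309 344 185 219
[0.43379741 0.04334718 0.008     ]
[0.43353158 0.01368892 0.008     ]
```

View pics/ring.png

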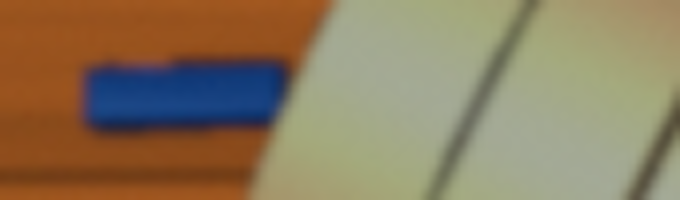

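>>> jog_arm --increments '[{"x": -0.015,"y": -0.042,"z": 0,"rx": 0,"ry": 0,"rz": -8,"fingers": 0.085},{"x": -0.03,"y": -0.084,"z": 0,"rx": 0,"ry": 0,"rz": -16,"fingers": 0.085},{"x": -0.045,"y": -0.126,"z": 0,"rx": 0,"ry": 0,"rz": -24,"fingers": 0.085},{"x": -0.06,"y": -0.168,"z": 0,"rx": 0,"ry": 0,"rz": -32,"fingers": 0.085},{"x": -0.075,"y": -0.21,"z": 0,"rx": 0,"ry": 0,"rz": -40,"fingers": 0.085},{"x": -0.09,"y": -0.25,"z": 0.02,"rx": 0,"ry": 0,"rz": -48,"fingers": 0.085},{"x": -0.1,"y": -0.28,"z": 0.05,"rx": 0,"ry": 0,"rz": -56,"fingers": 0.085},{"x": -0.11,"y": -0.31,"z": 0.08,"rx": 0,"ry": 0,"rz": -64,"fingers": 0.085},{"x": -0.12,"y": -0.34,"z": 0.11,"rx": 0,"ry": 0,"rz": -72,"fingers": 0.085},{"x": -0.13,"y": -0.36,"z": 0.15,"rx": 0,"ry": 0,"rz": -80,"fingers": 0.085},{"x": -0.136,"y": -0.38,"z": 0.19,"rx": 0,"ry": 0,"rz": -88,"fingers": 0.085},{"x": -0.136,"y": -0.39,"z": 0.22,"rx": 0,"ry": 0,"rz": -96,"fingers": 0.085}]'

```text
time: 3.05
tool_pos: [0.4312, 0.1895, 0.2]
ee_rot: [-3.141, -0.001, 1.676]
wrist_force: [0.5, 0.3, 1.1]
grip_width: 0.085
```

>>> jog_arm --increments '[{"x": 0,"y": 0,"z": 0.02,"rx": 0,"ry": 0,"rz": -8,"fingers": 0.085},{"x": 0,"y": 0,"z": 0.03,"rx": 0,"ry": 0,"rz": -16,"fingers": 0.085},{"x": 0,"y": 0,"z": 0.03,"rx": 0,"ry": 0,"rz": -24,"fingers": 0.085},{"x": 0,"y": 0,"z": 0.03,"rx": 0,"ry": 0,"rz": -32,"fingers": 0.085},{"x": 0,"y": 0,"z": 0.03,"rx": 0,"ry": 0,"rz": -40,"fingers": 0.085},{"x": 0,"y": 0,"z": 0.03,"rx": 0,"ry": 0,"rz": -48,"fingers": 0.085},{"x": 0,"y": 0,"z": 0.03,"rx": 0,"ry": 0,"rz": -56,"fingers": 0.085},{"x": 0,"y": 0,"z": 0.03,"rx": 0,"ry": 0,"rz": -64,"fingers": 0.085},{"x": 0,"y": 0,"z": 0.03,"rx": 0,"ry": 0,"rz": -72,"fingers": 0.085},{"x": 0,"y": 0,"z": 0.03,"rx": 0,"ry": 0,"rz": -80,"fingers": 0.085},{"x": 0,"y": 0,"z": 0.03,"rx": 0,"ry": 0,"rz": -84,"fingers": 0.085},{"x": 0,"y": 0,"z": 0.03,"rx": 0,"ry": 0,"rz": -84,"fingers": 0.085}]'

```text
time: 4.25
tool_pos: [0.4312, 0.1883, 0.1705]
ee_rot: [3.141, 0.0, 3.141]
wrist_force: [-0.0, 0.5, -0.1]
grip_width: 0.0851
```

Run:
```python
from h import *
import pickle
T=tool(); f=bot.grab_frame("wrist"); f["pose"]=T@np.array(f["tool_from_camera"])
pickle.dump(f,open("fr2.pkl","wb")); save("sp",f,s=1.25)
print(T.round(4).tolist(),bot.get_state()["qpos"].round(2))
im=f["image"].astype(int); r,g,b=im[...,0],im[...,1],im[...,2]
m=((b>r+40)&(b>g+20)).astype(np.uint8); n,l,s,c=cv2.connectedComponentsWithStats(m); i=1+s[1:,4].argmax()
print(s[i],c[i],onz(f,c[i],.022)); print(cv2.minAreaRect(np.argwhere(l==i)[:,::-1].astype(np.float32)))
```

```text
[[-1.0, 0.0011, 0.0002, 0.4312], [0.0011, 1.0, 0.001, 0.1883], [-0.0002, 0.001, -1.0, 0.1705], [0.0, 0.0, 0.0, 1.0]] [ 0.23  0.15 -0.28  1.14  0.   -1.33]
[ 308  160   22   73 1518] [318.78458498 195.46310935] [0.43314079 0.19748434 0.022     ]
((318.5, 196.0), (72.0, 21.0), 90.0)
```

View pics/sp.png

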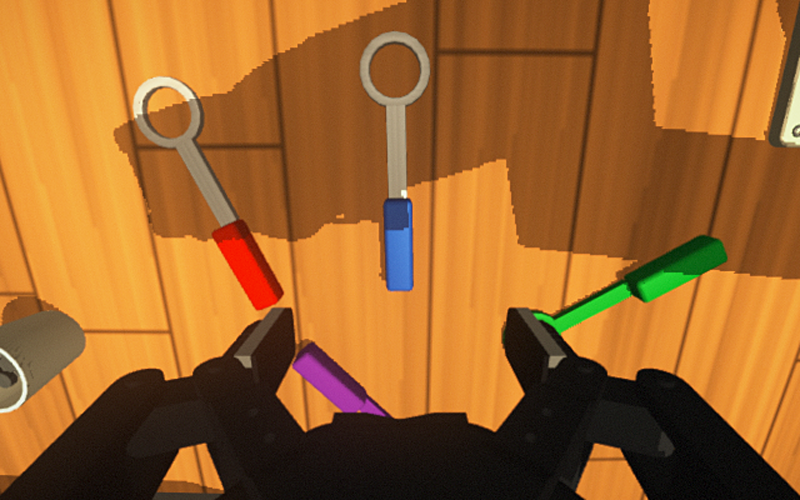

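The wrist view shows the blue grip at (398,245) with its ring at (395,69). Red is at (248,265), and purple and green are further off.

Run:
```python
from h import *
import pickle
f=pickle.load(open("fr2.pkl","rb"))
p=lambda u,v,z:onz(f,(u/1.25,v/1.25),z)
r=(p(395,32.5,.008)+p(395,106,.004))/2
print("ring",p(395,69,.006),r,"L/R",p(361,69,.004),p(429.5,69,.004))
print("grip ends top",p(398,198,.012),p(398,290,.024),p(398,202,.024))
```

```text
ring [0.43566785 0.05992046 0.006     ] [0.43567274 0.06085857 0.006     ] L/R [0.46243291 0.05946652 0.004     ] [0.40856228 0.05953981 0.004     ]
grip ends top [0.43350783 0.15999491 0.012     ] [0.4336233  0.23786672 0.024     ] [0.43345802 0.16158457 0.024     ]
```

>>> jog_arm --increments '[{"x": -0.002,"y": 0.011,"z": 0.04,"rx": 0,"ry": 0,"rz": -1,"fingers": 0.06},{"x": -0.002,"y": 0.011,"z": 0.08,"rx": 0,"ry": 0,"rz": -1,"fingers": 0.06},{"x": -0.002,"y": 0.011,"z": 0.12,"rx": 0,"ry": 0,"rz": -1,"fingers": 0.06},{"x": -0.002,"y": 0.011,"z": 0.145,"rx": 0,"ry": 0,"rz": -1,"fingers": 0.06},{"x": -0.002,"y": 0.011,"z": 0.16,"rx": 0,"ry": 0,"rz": -1,"fingers": 0.06},{"x": -0.002,"y": 0.011,"z": 0.166,"rx": 0,"ry": 0,"rz": -1,"fingers": 0.06},{"x": -0.002,"y": 0.011,"z": 0.166,"rx": 0,"ry": 0,"rz": -1,"fingers": 0.06},{"x": -0.002,"y": 0.011,"z": 0.166,"rx": 0,"ry": 0,"rz": -1,"fingers": 0.06}]'

```text
time: 5.1
tool_pos: [0.4339, 0.1995, 0.0053]
ee_rot: [3.14, 0.001, -3.129]
wrist_force: [0.2, -0.8, -0.4]
grip_width: 0.0599
```

>>> jog_arm --increments '[{"x": 0,"y": 0,"z": 0,"rx": 0,"ry": 0,"rz": 0,"fingers": 0.015},{"x": 0,"y": 0,"z": 0,"rx": 0,"ry": 0,"rz": 0,"fingers": 0.015},{"x": 0,"y": 0,"z": 0,"rx": 0,"ry": 0,"rz": 0,"fingers": 0.015},{"x": 0,"y": 0,"z": 0,"rx": 0,"ry": 0,"rz": 0,"fingers": 0.015},{"x": 0,"y": 0,"z": 0,"rx": 0,"ry": 0,"rz": 0,"fingers": 0.015},{"x": 0,"y": 0,"z": 0,"rx": 0,"ry": 0,"rz": 0,"fingers": 0.015}]' --newtons 100

```text
time: 5.7
tool_pos: [0.4343, 0.1996, 0.0063]
ee_rot: [3.14, 0.003, -3.129]
wrist_force: [-2.5, -1.6, 11.4]
grip_width: 0.022
```

>>> jog_arm --increments '[{"x": 0,"y": 0,"z": -0.03,"rx": 0,"ry": 0,"rz": 0,"fingers": 0.015},{"x": 0,"y": 0,"z": -0.07,"rx": 0,"ry": 0,"rz": 0,"fingers": 0.015},{"x": 0,"y": 0,"z": -0.11,"rx": 0,"ry": 0,"rz": 0,"fingers": 0.015},{"x": 0,"y": 0,"z": -0.15,"rx": 0,"ry": 0,"rz": 0,"fingers": 0.015},{"x": 0,"y": 0,"z": -0.18,"rx": 0,"ry": 0,"rz": 0,"fingers": 0.015},{"x": 0,"y": 0,"z": -0.18,"rx": 0,"ry": 0,"rz": 0,"fingers": 0.015},{"x": 0,"y": 0,"z": -0.18,"rx": 0,"ry": 0,"rz": 0,"fingers": 0.015}]'

```text
time: 6.4
tool_pos: [0.4337, 0.1994, 0.1864]
ee_rot: [3.14, 0.004, -3.129]
wrist_force: [0.7, -0.4, -3.1]
grip_width: 0.0217
```

```bash
cat >> h.py <<'E'
TIP=np.array([.563,-.2165,0]); YAW=np.radians(-80.)
RING=np.array([0,-.140,.002])     # ring centre in tool frame
TILT=0.                           # grip slip: spanner pitch relative to tool, deg
def C(x,y,z): # cabinet mm (origin as cabinet) -> world m
    return TIP+R.from_euler("z",YAW).apply(np.array([x-13,y,z])/1e3)
def goal(x,z,e,y=0):
    e=np.radians(e-TILT); Rc=R.from_euler("z",YAW).as_matrix()
    s=np.array([np.cos(e),0,np.sin(e)]); n=np.array([np.sin(e),0,-np.cos(e)])
    M=Rc@np.column_stack([np.cross(-s,n),-s,n]); T=np.eye(4); T[:3,:3]=M; T[:3,3]=C(x,y,z)-M@RING; return T
def deltas(wps):
    T=tool()
    for w in wps:
        D=np.linalg.inv(T)@goal(*w); print(w,(D[:3,3]).round(3).tolist(),R.from_matrix(D[:3,:3]).as_rotvec(degrees=True).round(1).tolist(), goal(*w)[:3,3].round(3))
def where():
    T=tool(); s=-T[:3,1]; p=T[:3,:3]@RING+T[:3,3]; Rc=R.from_euler("z",-YAW)
    st=bot.get_state(); print("ring cab mm",(Rc.apply(p-TIP)*1e3+[13,0,0]).round(1),"s cab",Rc.apply(s).round(3),"elev",np.degrees(np.arcsin(s[2])).round(1),"q",st["qpos"].round(2),"F",st["wrist_force"].round(1),"g",round(st["grip_width"],4))
E
python3 - <<'E'
from h import *
T=tool(); f=bot.grab_frame("wrist"); f["pose"]=T@np.array(f["tool_from_camera"])
save("held",f,(200,0,440,160),3.3); print(T.round(3).tolist())
print("pred ring px in crop",(proj(f,[T[:3,:3]@RING+T[:3,3]])-[200,0])*3.3)
where(); deltas([(-120,167,0),(-120,167,20),(-120,167,40),(3,270,40)])
E
```

```text
[[-1.0, -0.013, 0.004, 0.434], [-0.013, 1.0, 0.002, 0.199], [-0.004, 0.002, -1.0, 0.186], [0.0, 0.0, 0.0, 1.0]]
pred ring px in crop [[ 402.75093077 -181.44747793]]
ring cab mm [-280.8  -78.2  183.3] s cab [ 0.987 -0.161 -0.001] elev -0.1 q [ 0.25  0.15 -0.24  1.18  0.   -1.33] F [ 0.2 -0.7 -2.2] g 0.0218
(-120, 167, 0) [-0.08, -0.148, 0.016] [0.1, 0.1, -9.3] [0.516 0.052 0.169]
(-120, 167, 20) [-0.082, -0.156, 0.064] [20.0, -1.5, -9.2] [0.517 0.045 0.121]
(-120, 167, 40) [-0.085, -0.179, 0.107] [40.0, -3.1, -8.9] [0.521 0.021 0.079]
(3, 270, 40) [-0.105, -0.3, 0.004] [40.0, -3.1, -8.9] [ 0.542 -0.1    0.182]
```

View pics/held.png

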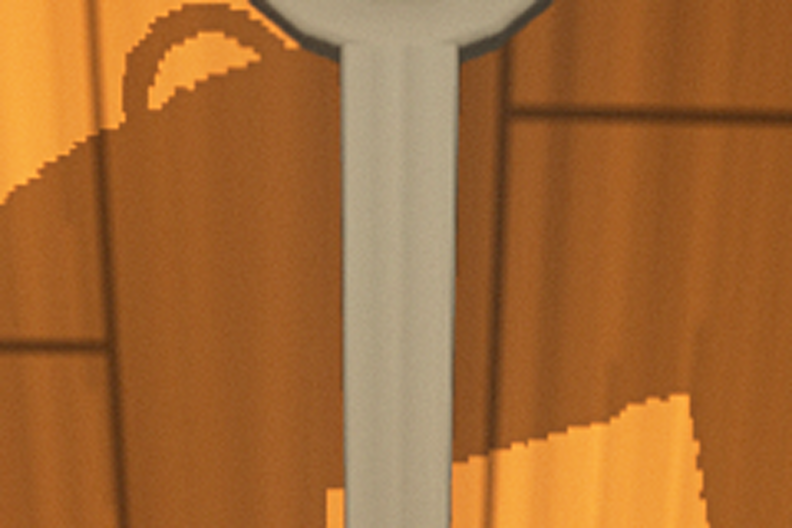

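The held view shows the shank centred at crop x=400 (predicted 403). The ring is mostly above the picture, with its near edge at row 50. A quick pitch check follows, along with the move numbers.

Run:
```python
from h import *
f=bot.grab_frame("wrist"); W=np.array(f["tool_from_camera"])
for a in(-4,0,4):
    P=[[x,y*np.cos(np.radians(a)),-.002+y*np.sin(np.radians(a))] for x,y in((-.008,-.1132),(.008,-.1132),(-.008,-.045),(.008,-.045))]
    print(a,((proj(f,P,W)-[200,0])*3.3).round(0).tolist())
```

```text
-4 [[344.0, 63.0], [460.0, 63.0], [349.0, 555.0], [454.0, 555.0]]
0 [[341.0, 41.0], [464.0, 41.0], [348.0, 557.0], [455.0, 557.0]]
4 [[338.0, 20.0], [468.0, 20.0], [347.0, 562.0], [457.0, 562.0]]
```

>>> jog_arm --increments '[{"x": -0.014,"y": -0.026,"z": 0.0,"rx": 0,"ry": 0,"rz": -1.5,"fingers": 0.015},{"x": -0.03,"y": -0.05,"z": 0.0,"rx": 0,"ry": 0,"rz": -3,"fingers": 0.015},{"x": -0.045,"y": -0.08,"z": 0.0,"rx": 5,"ry": 0,"rz": -5,"fingers": 0.015},{"x": -0.06,"y": -0.11,"z": 0.01,"rx": 10,"ry": -1,"rz": -6,"fingers": 0.015},{"x": -0.075,"y": -0.13,"z": 0.03,"rx": 15,"ry": -1,"rz": -8,"fingers": 0.015},{"x": -0.082,"y": -0.15,"z": 0.05,"rx": 20,"ry": -1.5,"rz": -9,"fingers": 0.015},{"x": -0.083,"y": -0.16,"z": 0.07,"rx": 25,"ry": -2,"rz": -9,"fingers": 0.015},{"x": -0.084,"y": -0.17,"z": 0.085,"rx": 32,"ry": -2.5,"rz": -9,"fingers": 0.015},{"x": -0.085,"y": -0.179,"z": 0.1,"rx": 40,"ry": -3,"rz": -9,"fingers": 0.015},{"x": -0.085,"y": -0.179,"z": 0.107,"rx": 40,"ry": -3,"rz": -9,"fingers": 0.015},{"x": -0.085,"y": -0.179,"z": 0.107,"rx": 40,"ry": -3,"rz": -9,"fingers": 0.015}]'

```text
time: 7.6
tool_pos: [0.5193, 0.022, 0.0756]
ee_rot: [-2.447, -0.008, -2.966]
wrist_force: [-0.2, 0.4, -2.4]
grip_width: 0.0216
```

Run:
```python
from h import *
where(); f=bot.grab_frame("scene"); save("a",f,(130,80,410,280),2.8)
p=tool(); print("ring px",((proj(f,[p[:3,:3]@RING+p[:3,3]])-[130,80])*2.8).round(0),"tip px",((proj(f,[C(13,0,258),C(-65,125,250),C(-65,-125,250)])-[130,80])*2.8).round(0).tolist())
deltas([(-58,219,40),(3,270,40),(13,258,40),(29,239,40)])
```

```text
ring cab mm [-120.7   -0.8  163.7] s cab [0.768 0.006 0.64 ] elev 39.8 q [ 0.24  0.4  -0.39  0.85 -0.69 -1.48] F [-0.2  0.4 -2.4] g 0.0216
ring px [[347. 352.]] tip px [[218.0, 240.0], [209.0, 338.0], [357.0, 204.0]]
(-58, 219, 40) [-0.001, -0.082, -0.001] [0.2, -0.2, 0.2] [ 0.532 -0.04   0.131]
(3, 270, 40) [-0.0, -0.162, -0.001] [0.2, -0.2, 0.2] [ 0.542 -0.1    0.182]
(13, 258, 40) [-0.0, -0.162, 0.015] [0.2, -0.2, 0.2] [ 0.544 -0.11   0.17 ]
(29, 239, 40) [-0.0, -0.162, 0.039] [0.2, -0.2, 0.2] [ 0.547 -0.125  0.151]
```

View pics/a.png

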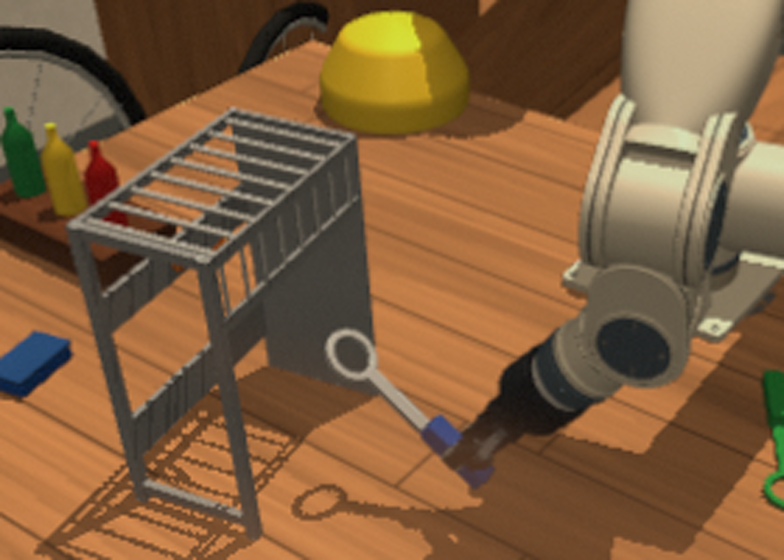

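The scene view shows the ring at (352,354), where predicted, with the spanner tilted and in line with the opening below the apron. Sliding in along the shank line.

>>> jog_arm --increments '[{"x": 0,"y": -0.02,"z": -0.004,"rx": 0,"ry": 0,"rz": 0,"fingers": 0.015},{"x": 0,"y": -0.04,"z": -0.006,"rx": 0,"ry": 0,"rz": 0,"fingers": 0.015},{"x": 0,"y": -0.06,"z": -0.006,"rx": 0,"ry": 0,"rz": 0,"fingers": 0.015},{"x": 0,"y": -0.08,"z": -0.006,"rx": 0,"ry": 0,"rz": 0,"fingers": 0.015},{"x": 0,"y": -0.1,"z": -0.006,"rx": 0,"ry": 0,"rz": 0,"fingers": 0.015},{"x": 0,"y": -0.12,"z": -0.006,"rx": 0,"ry": 0,"rz": 0,"fingers": 0.015},{"x": 0,"y": -0.14,"z": -0.006,"rx": 0,"ry": 0,"rz": 0,"fingers": 0.015},{"x": 0,"y": -0.155,"z": -0.006,"rx": 0,"ry": 0,"rz": 0,"fingers": 0.015},{"x": 0,"y": -0.162,"z": -0.006,"rx": 0,"ry": 0,"rz": 0,"fingers": 0.015},{"x": 0,"y": -0.162,"z": -0.006,"rx": 0,"ry": 0,"rz": 0,"fingers": 0.015}]'

```text
time: 8.65
tool_pos: [0.5418, -0.0976, 0.1866]
ee_rot: [-2.447, -0.003, -2.968]
wrist_force: [0.6, 0.2, -1.2]
grip_width: 0.0218
```

```bash
sed -i 's/^RING=.*/RING=np.array([0,-.140,.004])/' h.py
python3 - <<'E'
from h import *
where(); f=bot.grab_frame("scene"); g=bot.grab_frame("top")
a=f["image"][100:220,150:270,::-1]; b=g["image"][75:185,370:470,::-1]
cv2.imwrite("pics/b.png",np.hstack([cv2.resize(a,(500,500),interpolation=cv2.INTER_CUBIC),cv2.resize(b,(300,330),interpolation=cv2.INTER_CUBIC) if 0 else cv2.copyMakeBorder(cv2.resize(b,(300,330),interpolation=cv2.INTER_CUBIC),0,170,0,0,cv2.BORDER_CONSTANT)]))
p=tool(); q=p[:3,:3]@RING+p[:3,3]
print("px scene",((proj(f,[q,C(13,0,258)])-[150,100])*500/120).round(0).tolist(),"top",((proj(g,[q,C(13,0,258)])-[370,75])*3+[500,0]).round(0).tolist())
deltas([(3,270,40),(13,258,40),(29,239,40),(31,237,50),(35,232,60),(40,225,70),(46,217,80),(50,213,87)])
E
```

```text
ring cab mm [  2.4  -0.  273.1] s cab [0.768 0.001 0.64 ] elev 39.8 q [ 0.01  0.24 -0.3   0.89 -0.68 -1.78] F [ 0.6  0.2 -1.2] g 0.0218
px scene [[254.0, 260.0], [242.0, 274.0]] top [[644.0, 184.0], [653.0, 187.0]]
(3, 270, 40) [-0.001, -0.0, 0.003] [0.2, -0.2, 0.2] [ 0.542 -0.099  0.183]
(13, 258, 40) [-0.001, -0.0, 0.018] [0.2, -0.2, 0.2] [ 0.544 -0.108  0.171]
(29, 239, 40) [-0.001, -0.0, 0.043] [0.2, -0.2, 0.2] [ 0.547 -0.124  0.152]
(31, 237, 50) [-0.001, -0.002, 0.07] [10.2, -0.2, 0.2] [ 0.55  -0.143  0.132]
(35, 232, 60) [-0.001, -0.008, 0.101] [20.2, -0.2, 0.3] [ 0.554 -0.166  0.113]
(40, 225, 70) [-0.001, -0.017, 0.132] [30.2, -0.2, 0.3] [ 0.559 -0.192  0.095]
(46, 217, 80) [-0.001, -0.03, 0.162] [40.2, -0.1, 0.3] [ 0.564 -0.221  0.08 ]
(50, 213, 87) [-0.001, -0.042, 0.18] [47.2, -0.1, 0.3] [ 0.567 -0.242  0.073]
```

View pics/b.png

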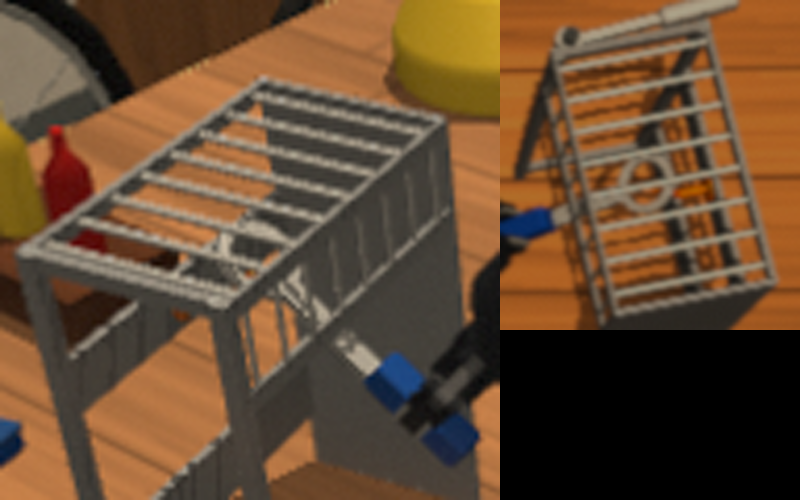

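The ring sits at (643,184) in the top inset, as predicted. The orange hook shows only from about (675,191) to (710,190), with the tip hidden under a roof bar. I'll check lateral alignment using the orange pixels.

Run:
```python
from h import *
g=bot.grab_frame("top"); 
hp=[C(13,0,258),C(27,0,241),C(41,0,225),C(71,0,225)]
print("pred hook native",proj(g,hp).round(1).tolist())
h=cv2.cvtColor(g["image"],cv2.COLOR_RGB2HSV).astype(int)
m=(h[...,0]<18)&(h[...,1]>225)&(h[...,2]>150)
for v in range(128,148): print(v,''.join('#' if m[v,u] else '.' for u in range(405,455)))
```

```text
pred hook native [[421.1, 137.3], [424.8, 138.4], [428.6, 139.4], [438.9, 137.5]]
128 ..................................................
129 ..................................................
130 ..................................................
131 ..................................................
132 ..................................................
133 ..................................................
134 ..................................................
135 ..................................................
136 ..................................................
137 .............................####.................
138 ..........................#######.................
139 ........................########..................
140 .........................#........................
141 ..................................................
142 ..................................................
143 ..................................................
144 ..................................................
145 ..................................................
146 ..................................................
147 ..................................................
```

The hook's orange pixels lie on the predicted line to within about 1 mm. Now threading the ring over the tip.

>>> jog_arm --increments '[{"x": -0.001,"y": 0,"z": 0.01,"rx": 0,"ry": 0,"rz": 0,"fingers": 0.015},{"x": -0.001,"y": 0,"z": 0.018,"rx": 0,"ry": 0,"rz": 0,"fingers": 0.015},{"x": -0.001,"y": 0,"z": 0.026,"rx": 0,"ry": 0,"rz": 0,"fingers": 0.015},{"x": -0.001,"y": 0,"z": 0.034,"rx": 0,"ry": 0,"rz": 0,"fingers": 0.015},{"x": -0.001,"y": 0,"z": 0.043,"rx": 0,"ry": 0,"rz": 0,"fingers": 0.015},{"x": -0.001,"y": 0,"z": 0.043,"rx": 0,"ry": 0,"rz": 0,"fingers": 0.015}]'

```text
time: 9.4
tool_pos: [0.5464, -0.1242, 0.1506]
ee_rot: [-2.448, -0.008, -2.967]
wrist_force: [0.3, -0.4, -3.2]
grip_width: 0.0219
```

Run:
```python
from h import *
where(); deltas([(31,237,50),(35,232,60),(40,225,70),(46,218,80),(50,214,87)])
```

```text
ring cab mm [ 29.4   0.4 237. ] s cab [0.769 0.005 0.639] elev 39.7 q [-0.04  0.27 -0.36  0.76 -0.68 -1.85] F [ 0.3 -0.4 -3.2] g 0.0219
(31, 237, 50) [-0.0, -0.003, 0.026] [10.3, -0.3, 0.3] [ 0.55  -0.143  0.132]
(35, 232, 60) [-0.001, -0.008, 0.056] [20.3, -0.3, 0.3] [ 0.554 -0.166  0.113]
(40, 225, 70) [-0.001, -0.017, 0.087] [30.3, -0.3, 0.4] [ 0.559 -0.192  0.095]
(46, 218, 80) [-0.001, -0.031, 0.117] [40.3, -0.2, 0.4] [ 0.564 -0.221  0.081]
(50, 214, 87) [-0.001, -0.043, 0.135] [47.3, -0.2, 0.4] [ 0.567 -0.242  0.074]
```

>>> jog_arm --increments '[{"x": 0,"y": -0.001,"z": 0.013,"rx": 5,"ry": 0,"rz": 0,"fingers": 0.015},{"x": 0,"y": -0.003,"z": 0.026,"rx": 10,"ry": 0,"rz": 0,"fingers": 0.015},{"x": 0,"y": -0.005,"z": 0.041,"rx": 15,"ry": 0,"rz": 0,"fingers": 0.015},{"x": 0,"y": -0.008,"z": 0.056,"rx": 20,"ry": 0,"rz": 0,"fingers": 0.015},{"x": 0,"y": -0.012,"z": 0.071,"rx": 25,"ry": 0,"rz": 0,"fingers": 0.015},{"x": 0,"y": -0.017,"z": 0.087,"rx": 30,"ry": 0,"rz": 0,"fingers": 0.015},{"x": 0,"y": -0.017,"z": 0.087,"rx": 30,"ry": 0,"rz": 0,"fingers": 0.015}]'

```text
time: 10.1
tool_pos: [0.5571, -0.1923, 0.0919]
ee_rot: [-1.924, -0.011, -2.968]
wrist_force: [0.3, -0.5, -1.9]
grip_width: 0.0215
```

Run:
```python
from h import *
where(); deltas([(46,218,80),(50,214,87)])
T=tool()
for d in(0,.054,.1,.15,.2): print(d,(T[:3,3]-T[:3,2]*(.019+d)).round(3))
```

```text
ring cab mm [ 4.030e+01 -2.000e-01  2.219e+02] s cab [0.346 0.01  0.938] elev 69.8 q [-0.01  0.5  -0.66 -0.04 -1.18 -2.06] F [ 0.3 -0.5 -1.9] g 0.0215
(46, 218, 80) [-0.002, 0.0, 0.032] [10.2, -0.2, 0.6] [ 0.564 -0.221  0.081]
(50, 214, 87) [-0.002, -0.001, 0.053] [17.2, -0.2, 0.6] [ 0.567 -0.242  0.074]
0 [ 0.554 -0.175  0.098]
0.054 [ 0.546 -0.125  0.117]
0.1 [ 0.538 -0.082  0.133]
0.15 [ 0.53  -0.036  0.15 ]
0.2 [0.522 0.01  0.168]
```

>>> jog_arm --increments '[{"x": -0.001,"y": 0,"z": 0.011,"rx": 3.5,"ry": 0,"rz": 0.5,"fingers": 0.015},{"x": -0.002,"y": 0,"z": 0.022,"rx": 7,"ry": 0,"rz": 0.5,"fingers": 0.015},{"x": -0.002,"y": 0,"z": 0.032,"rx": 10,"ry": 0,"rz": 0.5,"fingers": 0.015},{"x": -0.002,"y": 0,"z": 0.032,"rx": 10,"ry": 0,"rz": 0.5,"fingers": 0.015}]'

```text
time: 10.5
tool_pos: [0.5648, -0.2218, 0.0801]
ee_rot: [-1.75, -0.004, -2.969]
wrist_force: [0.0, -0.1, -2.1]
grip_width: 0.0217
```

Run:
```python
from h import *
where(); deltas([(48,216,85),(50,214,88)])
f=bot.grab_frame("scene"); save("c",f,(150,90,350,240),4)
```

```text
ring cab mm [ 47.4   1.3 217.2] s cab [0.179 0.004 0.984] elev 79.7 q [-0.04  0.66 -0.79 -0.73 -1.3  -2.45] F [ 0.  -0.1 -2.1] g 0.0217
(48, 216, 85) [0.001, 0.001, 0.014] [5.3, -0.1, 0.2] [ 0.566 -0.235  0.077]
(50, 214, 88) [0.001, 0.002, 0.023] [8.3, -0.1, 0.2] [ 0.568 -0.244  0.074]
```

View pics/c.png

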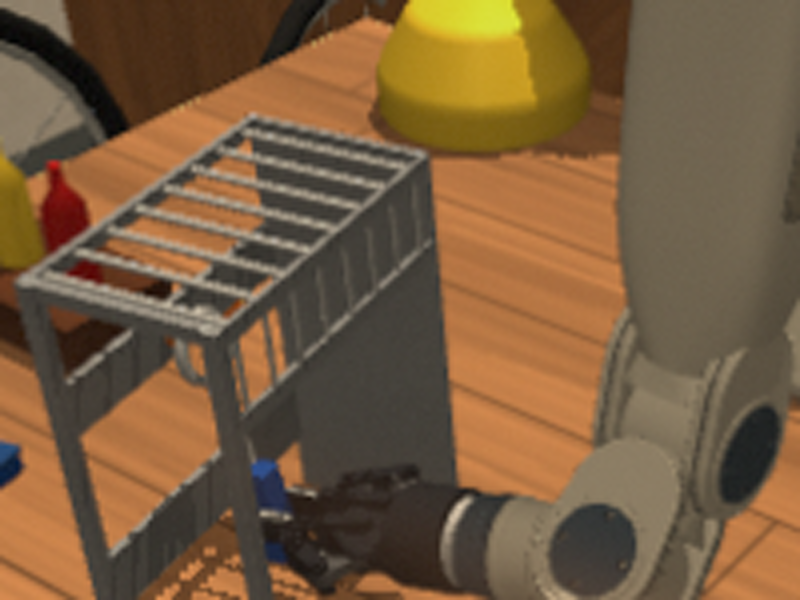

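The view shows the ring on the hook behind the left post at (190,355), the blue grip nearly upright, and the wrist low but clear. Continuing to near vertical.

>>> jog_arm --increments '[{"x": 0.001,"y": 0,"z": 0.005,"rx": 2,"ry": 0,"rz": 0,"fingers": 0.015},{"x": 0.001,"y": 0.001,"z": 0.01,"rx": 4,"ry": 0,"rz": 0,"fingers": 0.015},{"x": 0.001,"y": 0.001,"z": 0.015,"rx": 5.5,"ry": 0,"rz": 0,"fingers": 0.015},{"x": 0.001,"y": 0.002,"z": 0.019,"rx": 7,"ry": 0,"rz": 0,"fingers": 0.015},{"x": 0.001,"y": 0.002,"z": 0.023,"rx": 8.5,"ry": 0,"rz": 0,"fingers": 0.015},{"x": 0.001,"y": 0.002,"z": 0.023,"rx": 8.5,"ry": 0,"rz": 0,"fingers": 0.015},{"x": 0.001,"y": 0.002,"z": 0.023,"rx": 8.5,"ry": 0,"rz": 0,"fingers": 0.015}]'

```text
time: 11.25
tool_pos: [0.5683, -0.2438, 0.0734]
ee_rot: [-1.604, -0.006, -2.968]
wrist_force: [-0.1, 0.8, -2.0]
grip_width: 0.0219
```

Run:
```python
from h import *
where(); deltas([(50,213,90),(50,210,90),(50,207,90)])
```

```text
ring cab mm [ 49.4   1.2 213.2] s cab [0.033 0.005 0.999] elev 88.1 q [-0.07  0.9  -0.86 -1.62 -1.32 -3.02] F [-0.1  0.8 -2. ] g 0.0219
(50, 213, 90) [0.0, 0.0, 0.005] [1.9, -0.1, 0.3] [ 0.569 -0.249  0.073]
(50, 210, 90) [0.0, 0.003, 0.005] [1.9, -0.1, 0.3] [ 0.569 -0.249  0.07 ]
(50, 207, 90) [0.0, 0.006, 0.005] [1.9, -0.1, 0.3] [ 0.569 -0.249  0.067]
```

>>> jog_arm --increments '[{"x": 0,"y": 0.002,"z": 0,"rx": 0,"ry": 0,"rz": 0,"fingers": 0.015},{"x": 0,"y": 0.004,"z": 0,"rx": 0,"ry": 0,"rz": 0,"fingers": 0.015},{"x": 0,"y": 0.004,"z": 0,"rx": 0,"ry": 0,"rz": 0,"fingers": 0.015}]'

```text
time: 11.55
tool_pos: [0.5686, -0.2435, 0.0698]
ee_rot: [-1.604, -0.005, -2.968]
wrist_force: [-0.1, 0.2, -2.5]
grip_width: 0.0217
```

>>> jog_arm --increments '[{"x": 0,"y": 0.001,"z": 0,"rx": 0,"ry": 0,"rz": 0,"fingers": 0.015},{"x": 0,"y": 0.001,"z": 0,"rx": 0,"ry": 0,"rz": 0,"fingers": 0.015}]'

```text
time: 11.75
tool_pos: [0.5687, -0.2434, 0.0692]
ee_rot: [-1.604, -0.004, -2.968]
wrist_force: [0.7, -0.4, 0.9]
grip_width: 0.0216
```

The wrist force went from -2.5 to +0.9 N, so the hook now carries the spanner. Releasing.

>>> jog_arm --increments '[{"x": 0,"y": 0,"z": 0,"rx": 0,"ry": 0,"rz": 0,"fingers": 0.024},{"x": 0,"y": 0,"z": 0,"rx": 0,"ry": 0,"rz": 0,"fingers": 0.027},{"x": 0,"y": 0,"z": 0,"rx": 0,"ry": 0,"rz": 0,"fingers": 0.03},{"x": 0,"y": 0,"z": 0,"rx": 0,"ry": 0,"rz": 0,"fingers": 0.035},{"x": 0,"y": 0,"z": 0,"rx": 0,"ry": 0,"rz": 0,"fingers": 0.045},{"x": 0,"y": 0,"z": 0,"rx": 0,"ry": 0,"rz": 0,"fingers": 0.055},{"x": 0,"y": 0,"z": 0,"rx": 0,"ry": 0,"rz": 0,"fingers": 0.06},{"x": 0,"y": 0,"z": 0,"rx": 0,"ry": 0,"rz": 0,"fingers": 0.06}]'

```text
time: 12.55
tool_pos: [0.5687, -0.2434, 0.0691]
ee_rot: [-1.604, -0.004, -2.968]
wrist_force: [-0.0, 0.0, -0.6]
grip_width: 0.0599
```

Run:
```python
from h import *
where(); f=bot.grab_frame("wrist"); save("rel",f,s=1.25)
```

```text
ring cab mm [ 49.1   1.5 208.9] s cab [0.033 0.004 0.999] elev 88.1 q [-0.07  0.91 -0.86 -1.63 -1.32 -3.01] F [-0.   0.  -0.6] g 0.0599
```

View pics/rel.png

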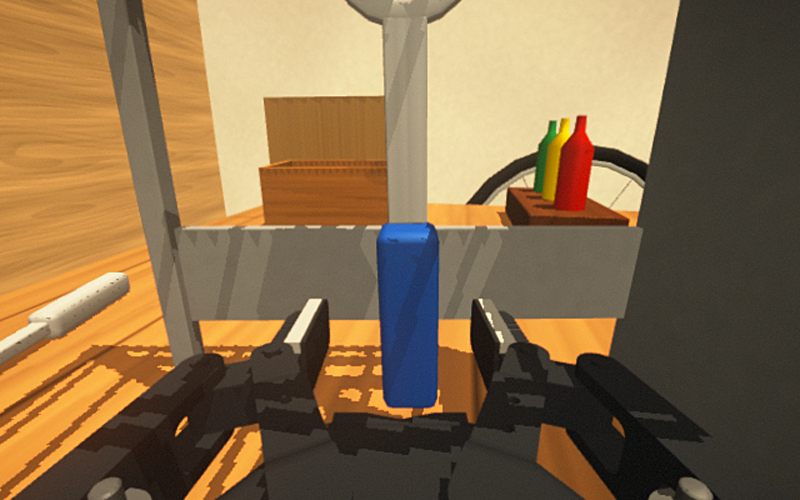

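The wrist view shows the spanner hanging straight at column 408, between the open fingers and clear of both pads. Backing straight out.

>>> jog_arm --increments '[{"x": 0,"y": 0,"z": -0.01,"rx": 0,"ry": 0,"rz": 0,"fingers": 0.06},{"x": 0,"y": 0,"z": -0.02,"rx": 0,"ry": 0,"rz": 0,"fingers": 0.06},{"x": 0,"y": 0,"z": -0.03,"rx": 0,"ry": 0,"rz": 0,"fingers": 0.06},{"x": 0,"y": 0,"z": -0.04,"rx": 0,"ry": 0,"rz": 0,"fingers": 0.06},{"x": 0,"y": 0,"z": -0.05,"rx": 0,"ry": 0,"rz": 0,"fingers": 0.06},{"x": 0,"y": 0,"z": -0.06,"rx": 0,"ry": 0,"rz": 0,"fingers": 0.06},{"x": 0,"y": 0,"z": -0.06,"rx": 0,"ry": 0,"rz": 0,"fingers": 0.06}]'

```text
time: 13.3
tool_pos: [0.5585, -0.1827, 0.0714]
ee_rot: [-1.604, -0.004, -2.966]
wrist_force: [0.6, 0.1, -0.5]
grip_width: 0.0601
```

Run:
```python
from h import *
where()
```

```text
ring cab mm [-12.4   2.  211.2] s cab [0.033 0.004 0.999] elev 88.1 q [ 0.05  0.87 -0.86 -1.48 -1.44 -2.9 ] F [ 0.6  0.1 -0.5] g 0.0601
```

>>> jog_arm --increments '[{"x": 0,"y": 0,"z": -0.015,"rx": -3,"ry": 0,"rz": 0,"fingers": 0.06},{"x": 0,"y": 0,"z": -0.03,"rx": -6,"ry": 0,"rz": 0,"fingers": 0.06},{"x": 0,"y": 0,"z": -0.045,"rx": -9,"ry": 0,"rz": 0,"fingers": 0.06},{"x": 0,"y": 0,"z": -0.06,"rx": -12,"ry": 0,"rz": 0,"fingers": 0.06},{"x": 0,"y": 0,"z": -0.075,"rx": -16,"ry": 0,"rz": 0,"fingers": 0.06},{"x": 0,"y": 0,"z": -0.09,"rx": -20,"ry": 0,"rz": 0,"fingers": 0.06},{"x": 0,"y": 0,"z": -0.105,"rx": -24,"ry": 0,"rz": 0,"fingers": 0.06},{"x": 0,"y": 0,"z": -0.12,"rx": -28,"ry": 0,"rz": 0,"fingers": 0.06},{"x": 0,"y": 0,"z": -0.12,"rx": -30,"ry": 0,"rz": 0,"fingers": 0.06}]'

```text
time: 14.2
tool_pos: [0.5478, -0.0751, 0.0679]
ee_rot: [-2.012, 0.003, -2.939]
wrist_force: [0.5, 0.4, -0.7]
grip_width: 0.0596
```

Run:
```python
from h import *
where()
def blue(n,lo,hi):
    f=bot.grab_frame(n); im=f["image"].astype(int); r,g,b=im[...,0],im[...,1],im[...,2]
    m=((b>r+25)&(b>g+15)); k=np.zeros_like(m); k[lo[1]:hi[1],lo[0]:hi[0]]=1
    v,u=np.nonzero(m&k); return (len(u),u.mean().round(2),v.mean().round(2)) if len(u) else None
f=bot.grab_frame("scene"); print("pred grip px",proj(f,[C(45,0,69),C(37,0,69)]).round(1).tolist())
im=f["image"]; np.save("last.npy",im)
u,v=proj(f,[C(41,0,69)])[0].astype(int)
for _ in range(3): print(blue("scene",(u-14,v-18),(u+14,v+18)))
T=tool(); w=bot.grab_frame("wrist"); w["pose"]=T@np.array(w["tool_from_camera"])
i=w["image"].astype(int); m=((i[...,2]>i[...,0]+30)&(i[...,2]>i[...,1]+20)).astype(np.uint8)
n,l,s,c=cv2.connectedComponentsWithStats(m)
for j in range(1,n):
    if s[j,4]>150: print("wrist blue",s[j],c[j].round(1),cv2.minAreaRect(np.argwhere(l==j)[:,::-1].astype(np.float32)))
print("pred",proj(w,[C(49,0,209),C(45,0,109),C(45,0,69),C(45,0,29)]).round(1).tolist())
im=np.array(f["image"]).astype(int); m=(im[...,0]>im[...,1]+90)&(im[...,0]>im[...,2]+90)&(im[...,1]<60); m[:, :270]=0; m[:280]=0; m[310:]=0; m[:,370:]=0
v,u=np.nonzero(m); 
import pickle; o=pickle.load(open("fr0.pkl","rb"))["scene"]["image"].astype(int); mo=(o[...,0]>o[...,1]+90)&(o[...,0]>o[...,2]+90)&(o[...,1]<60); mo[:, :270]=0; mo[:280]=0; mo[310:]=0; mo[:,370:]=0
vo,uo=np.nonzero(mo); print("red now",u.mean(),v.mean(),"was",uo.mean(),vo.mean())
```

```text
ring cab mm [-65.6  11.  192.8] s cab [0.427 0.009 0.904] elev 64.7 q [ 0.2   0.54 -0.52  0.5  -1.13 -1.57] F [ 0.5  0.4 -0.7] g 0.0596
pred grip px [[208.3, 217.1], [210.6, 217.8]]
(61, np.float64(205.72), np.float64(217.49))
(59, np.float64(205.78), np.float64(217.53))
(56, np.float64(205.82), np.float64(217.57))
wrist blue [ 310   70   45   83 1794] [339.3 107.2] ((332.0, 111.0), (44.0, 82.0), 0.0)
pred [[343.4, -75.8], [338.8, 71.9], [337.4, 113.4], [336.3, 148.2]]
red now 349.7037037037037 297.64814814814815 was 342.9842931937173 296.7958115183246
```

>>> jog_arm --increments '[{"x": 0,"y": 0,"z": -0.03,"rx": -5,"ry": 0,"rz": 0,"fingers": 0.06},{"x": 0,"y": 0,"z": -0.06,"rx": -10,"ry": 0,"rz": 0,"fingers": 0.06},{"x": 0,"y": 0,"z": -0.09,"rx": -15,"ry": 0,"rz": 0,"fingers": 0.06},{"x": 0,"y": 0,"z": -0.12,"rx": -20,"ry": 0,"rz": 0,"fingers": 0.06},{"x": 0,"y": 0,"z": -0.15,"rx": -20,"ry": 0,"rz": 0,"fingers": 0.06},{"x": 0,"y": 0,"z": -0.15,"rx": -20,"ry": 0,"rz": 0,"fingers": 0.06},{"x": 0,"y": 0,"z": -0.15,"rx": -20,"ry": 0,"rz": 0,"fingers": 0.06},{"x": 0,"y": 0,"z": -0.15,"rx": -20,"ry": 0,"rz": 0,"fingers": 0.06},{"x": 0,"y": 0,"z": -0.15,"rx": -20,"ry": 0,"rz": 0,"fingers": 0.06},{"x": 0,"y": 0,"z": -0.15,"rx": -20,"ry": 0,"rz": 0,"fingers": 0.06},{"x": 0,"y": 0,"z": -0.15,"rx": -20,"ry": 0,"rz": 0,"fingers": 0.06},{"x": 0,"y": 0,"z": -0.15,"rx": -20,"ry": 0,"rz": 0,"fingers": 0.06}]'

```text
time: 15.65
tool_pos: [0.5213, 0.0569, 0.1317]
ee_rot: [-2.356, 0.007, -2.937]
wrist_force: [0.6, -0.7, -0.2]
grip_width: 0.0599
```

Run:
```python
from h import *
import pickle
where()
S=[bot.grab_frame("scene")["image"].astype(int) for _ in range(6)]
for im in S:
    k=im[195:240,190:230]; m=(k[...,2]>k[...,0]+25)&(k[...,2]>k[...,1]+15); v,u=np.nonzero(m); print(len(u),u.mean().round(2)+190,v.mean().round(2)+195)
print("diff cabinet region first-last", np.abs(S[0]-S[-1])[120:240,160:240].max(-1).__gt__(40).sum())
def red(o):
    m=(o[...,0]>o[...,1]+90)&(o[...,0]>o[...,2]+90)&(o[...,1]<60); k=m[280:312,270:375]; v,u=np.nonzero(k); return len(u),u.mean()+270,v.mean()+280
print("red",red(S[-1]),red(pickle.load(open("fr0.pkl","rb"))["scene"]["image"].astype(int)))
T=tool(); w=bot.grab_frame("wrist"); w["pose"]=T@np.array(w["tool_from_camera"])
i=w["image"].astype(int); m=((i[...,2]>i[...,0]+30)&(i[...,2]>i[...,1]+20)).astype(np.uint8)
n,l,s,c=cv2.connectedComponentsWithStats(m)
for j in range(1,n):
    if s[j,4]>100: print("wrist blue",s[j],c[j].round(1))
print("pred",proj(w,[C(49,0,209),C(45,0,109),C(45,0,29)]).round(1).tolist())
```

```text
ring cab mm [-161.7    8.8  227.9] s cab [0.707 0.016 0.707] elev 45.0 q [ 0.35  0.39 -0.29  1.02 -0.78 -1.37] F [ 0.6 -0.7 -0.2] g 0.0599
47 206.09 218.06
48 206.04 217.79
50 206.02 217.98
48 206.0 217.81
48 206.04 217.79
48 206.0 217.77
diff cabinet region first-last 0
red (0, np.float64(nan), np.float64(nan)) (191, np.float64(342.9842931937173), np.float64(296.7958115183246))
wrist blue [325   0  20  18 237] [334.9   6. ]
pred [[338.6, -127.3], [334.5, -1.6], [332.4, 60.9]]<stdin>:9: RuntimeWarning: Mean of empty slice.
  ret = ret.dtype.type(ret / rcount)
```

Run:
```python
from h import *
import pickle
w=bot.grab_frame("wrist")["image"]
for v in range(0,80,8): print(v,w[v,333].tolist(),w[v,315].tolist())
t=bot.grab_frame("top")["image"].astype(int); o=pickle.load(open("fr0.pkl","rb"))["top"]["image"].astype(int)
for im in(t,o):
    k=im[140:180,250:300]; m=(k[...,0]>k[...,1]+90)&(k[...,1]<50); v,u=np.nonzero(m); print("red top",len(u),u.mean()+250,v.mean()+140)
```

```text
0 [19, 67, 139] [50, 44, 38]
8 [21, 53, 102] [54, 49, 41]
16 [23, 29, 52] [51, 46, 37]
24 [23, 28, 49] [54, 44, 39]
32 [23, 26, 41] [51, 43, 36]
40 [18, 23, 37] [215, 123, 45]
48 [30, 32, 47] [167, 92, 33]
56 [31, 31, 47] [123, 69, 29]
64 [27, 27, 48] [117, 66, 28]
72 [198, 116, 45] [129, 72, 27]
red top 0 nan nan
red top 171 272.1929824561403 161.18713450292398<stdin>:7: RuntimeWarning: Mean of empty slice.
  ret = ret.dtype.type(ret / rcount)
```

The grip reads as expected; its lower part is only shadowed. Red is hidden by the arm in both views, so I'll lift the arm aside to check it.

>>> jog_arm --increments '[{"x": 0.0,"y": -0.02,"z": -0.03,"rx": 0,"ry": 0,"rz": 0,"fingers": 0.06},{"x": 0.03,"y": -0.04,"z": -0.06,"rx": -6,"ry": 0,"rz": 0,"fingers": 0.06},{"x": 0.06,"y": -0.06,"z": -0.09,"rx": -12,"ry": 0,"rz": 0,"fingers": 0.06},{"x": 0.09,"y": -0.08,"z": -0.12,"rx": -18,"ry": 0,"rz": 0,"fingers": 0.06},{"x": 0.12,"y": -0.09,"z": -0.14,"rx": -24,"ry": 0,"rz": 0,"fingers": 0.06},{"x": 0.14,"y": -0.1,"z": -0.15,"rx": -30,"ry": 0,"rz": 0,"fingers": 0.06},{"x": 0.14,"y": -0.1,"z": -0.15,"rx": -36,"ry": 0,"rz": 0,"fingers": 0.06},{"x": 0.14,"y": -0.1,"z": -0.15,"rx": -42,"ry": 0,"rz": 0,"fingers": 0.06},{"x": 0.14,"y": -0.1,"z": -0.15,"rx": -42,"ry": 0,"rz": 0,"fingers": 0.06}]'

```text
time: 17.0
tool_pos: [0.376, 0.0617, 0.3082]
ee_rot: [-3.091, 0.009, -2.94]
wrist_force: [0.2, -0.4, 0.1]
grip_width: 0.0598
```

Run:
```python
from h import *
import pickle
where(); print(tool()[:3,3])
fr=pickle.load(open("fr0.pkl","rb"))
for n,(u0,v0,u1,v1) in(("top",(250,140,300,180)),("scene",(270,280,375,312))):
    for im in(bot.grab_frame(n)["image"].astype(int),fr[n]["image"].astype(int)):
        k=im[v0:v1,u0:u1]; m=(k[...,0]>k[...,1]+90)&(k[...,1]<60); v,u=np.nonzero(m); print(n,len(u),(u.mean()+u0,v.mean()+v0) if len(u) else None)
im=bot.grab_frame("scene")["image"].astype(int)
k=im[195:240,190:230]; m=(k[...,2]>k[...,0]+25)&(k[...,2]>k[...,1]+15); v,u=np.nonzero(m); print(len(u),u.mean().round(2)+190,v.mean().round(2)+195)
```

```text
ring cab mm [-153.5 -132.1  311.3] s cab [0.998 0.026 0.051] elev 2.9 q [-0.02 -0.06 -0.15  1.46 -0.05 -1.79] F [ 0.2 -0.4  0.1] g 0.0598
[0.37601878 0.06171432 0.30819788]
top 183 (np.float64(271.92349726775956), np.float64(161.04371584699453))
top 183 (np.float64(271.91256830601094), np.float64(161.0928961748634))
scene 194 (np.float64(342.79896907216494), np.float64(296.78350515463916))
scene 191 (np.float64(342.9842931937173), np.float64(296.7958115183246))
49 206.0 217.63
```

Red hasn't moved, and blue is hanging still with the robot clear of everything. Handing in.

```bash
python3 -c "
from workcell import bot
print(bot.hand_in())"
```

```text
the job is handed in; nothing more can be done
None
```

The blue-gripped spanner is hanging by its ring on the orange hook, and I handed the job in at about 17 s of robot time. I tilted it about 40° ring-end up, slid it in under the apron and over the hook tip. Then I turned it to about 88° (nearly vertical), let the hook take the weight, released it and backed the arm clear.

**Last checks:**
- **Hanging straight:** the wrist picture after release showed it hanging straight between the open fingers. Later wrist readings put the grip's ends within a few pixels of the expected hanging position.
- **Still:** the grip's position in the scene camera held to about 0.1 px sideways and 0.4 px vertically, and no pixel around it changed noticeably.
- **Red spanner:** it is where it started, to within about 0.2 px in both fixed cameras. The first two checks of it disagreed (one a shifted reading, one finding no red at all), because the arm was in the way. I moved the arm aside and measured again.
- **Forces:** the wrist force read no more than about 12 N at the end of any move, and was near zero after I backed away.

I never saw the ring seated on the bar close up. I judged that from the wrist force changing when the hook took the weight (-2.5 to +0.9 N) and from the spanner staying put after release.

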